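# Lock the pot-labelling turntable

### The arm

A 6-joint arm with a two-finger parallel gripper is mounted at the origin on a cart in front of the work surface, level with it; the furniture and walls round the work are solid. World frame = base frame: x ahead of the robot, y to its left, z up, the work surface at z = 0. Lengths are in m, angles in rad, forces in N, time in s.
With the tool pointing down it reaches from about 0.35 to 0.775 m from the base axis. Payload 5.5 kg.
Tool frame: the origin (TCP) lies midway between the tips of the shut fingers; the grasp point (between the pads) lies behind it (env.grip_point_offset is the z of the grasp point in the tool frame, in m); z points along the fingers, y is the direction in which the jaws open and shut (so a half turn about z gives the same grasp; the last joint's range is limited). The gripper opens to 85 mm and grips with 20 to 120 N. Pads are 22 mm wide; open, the fingers measure 114 mm over their backs; the gripper's body (76 mm by 85 mm) begins 54 mm behind the grasp point. The pads swing forward as they close: fully open they stand 13 mm farther back than shut.
Start: joints at [-1.32, 0.313, 0.046, 1.304, 0, 1.431], TCP at [0.219, -0.532, 0.231] pointing down, gripper open.
Joint ranges: [-2.76, 2.76], [-0.86, 1.69], [-1.03, 1.26], [-2.2, 2.34], [-1.47, 1.5], [-3.14, 3.14]. Speed limits (rad/s): [2.57, 2.57, 3.14, 3.14, 3.14, 3.14].

### API

Orientations are given as a unit quaternion [w, x, y, z].
In Python, from workcell import env, viewer gives the robot as it stands. The module is installed in compiled form; this text tells all that it offers.
- The arm moves only by the shell command python3 -m inch 'ROWS' [OPENING] [FORCE]. ROWS is JSON, a list of rows, each a list of 2 entries, a list of its own where there are three numbers: the shift along the tool's x, y, z in m, then the turn about the tool's z in degrees. In form: [[[tx, ty, tz], spin], ...]. A call has 1 to 5 rows; each row is the pose to reach, as a shift and turn from the pose measured when the call began, along the tool's axes at that moment; what a row does not reach only later rows make up. A row lasts 1/12 s, in which the tool goes at most 41.7 mm and 7.16 degrees, less where a joint would pass 70% of its speed; a pose out of reach is approached as far as the arm can. A call with a gripper value outside its range is refused whole. OPENING is the closure, from 0 (fully open) to 1 (shut), set as the call begins (- or left out, the last holds). The fingers move at their own pace and stop on an object; FORCE is the grip in N (left out, the last holds). Time passes only in rows, so rows that repeat a pose let the fingers close. It gives the time, the measured TCP pose, the force and the opening at its end, in the units of the state.
- env.get_state(): the state, without advancing time (a new reading comes with each control period).
- viewer.read_camera(name): name is "scene" or "top"; returns a dict with "image" (384x512x3 uint8, red, green, blue), "depth" (384x512 float32, m along the optical axis (not along the pixel's ray), 0 where there is no reading), "vertical_fov" (degrees; the focal length in pixels is half the picture's height over the tangent of half this angle, whatever the lens; pixels are square), "cx", "cy" (the principal point, pixels), "dist_coeffs" ([k1, k2, p1, p2, k3] as OpenCV has them; the pictures are not rectified), "R" (3x3) and "t" (3): a world point X has camera coordinates R X + t. Camera axes: x right, y down, z forward; pixel columns grow to the right and rows downward; lengths in m; the calibration is good to about 2 mm. A picture is of the moment at which its call begins.
- env.hand_in(): hands the job in, once; it reports no verdict.
The state is a dict: "clock": time; "joint_pos": joint angles; "qvel": joint speeds; "tau": joint torques, N m; "tcp_pos": TCP position; "orientation": TCP orientation; "wrist_force": force on the tool from outside, world axes, zero at the start; "ft_torque": the same for the moment, N m; "finger_gap": finger opening in m.
Only numpy, scipy, OpenCV 4.12 (cv2) and the standard library are available. Lean on these libraries where they do the work, as an engineer would, in place of code of your own. Each camera call takes 0.05 s, during which the arm holds its last target. There are 200 camera calls.

### The job

Lock the small labelling turntable so that the ointment pot on it cannot turn: with the fingertips, push the disc round by its upright pins until the slot in its rim faces the lock bar, then push the bar by its upright tab through the slot, fully home. Everything is done by pushing: grasp and lift nothing, leave the pot standing in its nest and leave the things round the stand where they are.

Things in the scene. Friction and masses are not known exactly. Their poses are not given: they have to be found in the camera images.
- stand: Fixed turntable stand: round grey foot 154 mm across and, along the stand's own +y, an outrigger 52 mm wide that ends 195 mm from the disc axis and carries the lock bar. Origin: on the worktop, on the disc axis; z up; yaw varies. A steel strap over the bar, 94 to 120 mm from the axis, 50 mm wide, ends 43 mm above the worktop; two rails beside the bar end 31 mm above it.
- turntable (a joint): Angle of the disc about its vertical axis, rad, counter-clockwise from above positive, endless. 0 (or any whole turn): the slot faces the bar (the stand's +y). Starts from 0.7 to 5.58; turns either way. Aluminium disc 140 mm across, 10 mm thick, top 32 mm above the worktop; it stays where it is left (about 1.2 N at a pin moves it).
- slot (a point): Middle of the mouth of the one deep square-ended slot in the disc's rim, 70 mm from the axis, at the height of the disc's top; turns with the disc. The slot is 16 mm wide and 28 mm deep. Eight shallow rounded grip scallops (3 mm deep) round the rim do not admit the bar.
- pin_1 (a point): Centre of the top of the first upright steel turning pin on the disc: 10 mm thick, standing 26 mm above the disc's top (58 mm above the worktop), 55 mm from the axis. This pin stands 60 degrees clockwise from the slot, seen from above.
- pin_2 (a point): Top of the second turning pin, alike; opposite the slot (180 degrees).
- pin_3 (a point): Top of the third turning pin, alike; 60 degrees counter-clockwise from the slot.
- nest (a point): Centre of the pot's nest on the disc axis, at the height of the disc's top (32 mm above the worktop): a low aluminium ring 67 mm across outside, 60 mm inside and 6 mm high.
- lock_bar (a joint): How far the steel lock bar is pushed in, m: 0 drawn back, 0.034 fully home (tab close to the strap, nose 26 mm inside the slot). Slides level along the stand's -y, towards the disc; 11 mm wide, round nose. The rim stops it unless the slot faces it within about 2 mm either way; the nose centres a little more. Starts 0 to 0.004. About 2 N slide it; it stays where it is left.
- tab (a point): Centre of the upright steel thumb tab on the outer end of the bar: 26 mm wide across the bar, 6 mm thick along it, from 32 to 62 mm above the worktop; 161 mm from the disc axis along the stand's +y when the bar is drawn back. Push it towards the disc. The outrigger behind it is free.
- pot: White ointment pot standing loose in the nest in the middle of the disc, 55 mm across, 46 mm high; origin at the centre of its underside, 32 mm above the worktop. It turns with the disc and stays there.
- pot_waiting: Bystander: a second white pot, 55 mm across, 46 mm high, on the worktop beside the foot. Origin under its centre.
- bottle_left: Bystander: small amber bottle with white cap, 36 mm across, 88 mm high, beyond the outer end of the outrigger. Origin under its centre.
- jar_right: Bystander: white jar with black lid, 66 mm across, 60 mm high, on the worktop in front of the sink. Origin under its centre.
- bottle_right: Bystander: small amber bottle, 36 mm across, 88 mm high, in front of the sink. Origin under its centre.
- roll_left: Bystander: roll of labels lying flat, 68 mm across, 37 mm high, at the left end of the worktop. Origin under its centre.
Mind the look-alikes: they are no part of the job. Leave any turquoise look-alike of the pot alone.

How it is judged:
On the way, in this order (a step that is already met when the one before it is completed fails the run):
1. the disc's slot faces the bar (within 8 mm at the rim) (y of slot in the frame of stand above 0.06 m and x of slot in the frame of stand between -0.008 and 0.008 m), for 0.1 s.
2. the bar is pushed home through the slot (value of joint lock_bar above 0.031 m), for 0.2 s.
At the end, for the whole second after the job is handed in: The lock bar is within 3 mm of fully home in the slot of the disc, the slot faces the bar (within 5 mm at the rim), and the pot stands upright and still in its nest (within 12 mm of the axis) (value of joint lock_bar above 0.031 m and y of slot in the frame of stand above 0.06 m and x of slot in the frame of stand between -0.005 and 0.005 m and horizontal distance between pot and nest below 0.012 m and z of pot in the frame of stand below 0.038 m and angle between pot's own z axis and vertical below 0.1 rad and linear speed of pot below 0.02 m/s); the robot touches nothing.
It fails at once if the pot on the turntable is lifted or tipped (z of pot in the frame of stand above 0.045 m or angle between pot's own z axis and vertical above 0.25 rad).
It fails at once if a bystander is moved by more than 30 mm (distance of any of pot_waiting, bottle_left, jar_right, bottle_right, roll_left from where it was at the start of the episode above 0.03 m).
It also fails if it takes over 58 s, if anything falls off the work surface, if the arm or the gripper's body presses on something with over 40 N, if the wrist force passes 120 N, or if a joint passes its speed limit or range.

## Working session

There is one attempt and no reset: what is moved stays moved. The work goes in short steps, Python scripts to look and compute and a shell command to move; the robot and the scene stay as the last step left them, time stands still between calls to the robot, and variables do not carry over. Pictures are saved under pics/ and viewed, on a budget of 10 in all, crops included, one or two more only if the job needs it, and the job is handed in when it is done.

```bash
mkdir -p pics && cat > h.py <<'E'
import numpy as np, cv2
from workcell import env, viewer
def cam(name):
    c=viewer.read_camera(name); h=c["image"].shape[0]
    f=h/2/np.tan(np.radians(c["vertical_fov"])/2)
    c["K"]=np.array([[f,0,c["cx"]],[0,f,c["cy"]],[0,0,1.]]); c["D"]=np.array(c["dist_coeffs"],float)
    c["R"]=np.array(c["R"]);c["t"]=np.array(c["t"]); return c
def plane(c,uv,z):
    p=cv2.undistortPoints(np.array(uv,float).reshape(-1,1,2),c["K"],c["D"]).reshape(-1,2)
    d=np.c_[p,np.ones(len(p))]@c["R"]; o=-c["R"].T@c["t"]
    return o+d*((z-o[2])/d[:,2])[:,None]
def proj(c,X):
    return cv2.projectPoints(np.array(X,float).reshape(-1,1,3),cv2.Rodrigues(c["R"])[0],c["t"],c["K"],c["D"])[0].reshape(-1,2)
def save(c,n): cv2.imwrite("pics/"+n,cv2.cvtColor(c["image"],cv2.COLOR_RGB2BGR))
E
python3 - <<'E'
from h import *
for n in("scene","top"):
    c=cam(n); save(c,n+"0.png"); print(n,c["vertical_fov"],-c["R"].T@c["t"],c["D"])
    np.savez(n+"0.npz",image=c["image"],depth=c["depth"],K=c["K"],D=c["D"],R=c["R"],t=c["t"])
s=env.get_state();print(s,env.grip_point_offset)
a=cv2.imread("pics/scene0.png")
E
```

```text
scene 55.383077861538936 [-0.00366132  1.18237344  0.63612841] [-0.05552046  0.          0.          0.          0.        ]
top 57.12438586130683 [0.41011025 0.15434068 1.45903694] [-0.03600423  0.          0.          0.          0.        ]
{'clock': 0.1, 'joint_pos': array([-1.31959831e+00,  3.13945664e-01,  4.51075563e-02,  1.30361730e+00,
        1.01958371e-05,  1.43120784e+00]), 'qvel': array([ 0.0005328 , -0.00101039,  0.0041192 ,  0.00012006, -0.00122548,
        0.00062163]), 'tau': array([ 2.57321371e-03, -4.81725097e+01,  2.99244064e+01,  1.28087652e-02,
       -1.20977970e-04, -1.85231090e-05]), 'tcp_pos': array([ 0.21891245, -0.53120565,  0.23049259]), 'orientation': array([-8.28532568e-04,  9.80971058e-01,  1.94152248e-01, -4.11782526e-05]), 'wrist_force': array([-0.30195545,  0.26814732,  0.84461821]), 'ft_torque': array([ 0.02385626,  0.0142018 , -0.01935536]), 'finger_gap': 0.08531816235977144} -0.0187
```

View pics/top0.png

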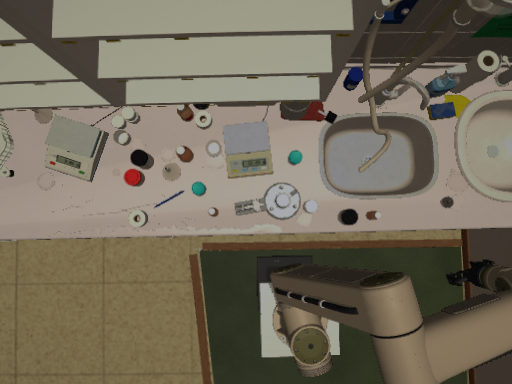

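View pics/scene0.png

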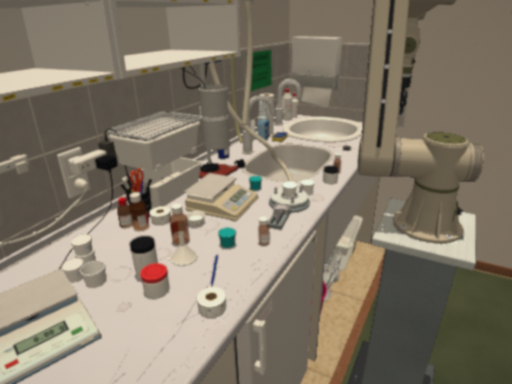

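Top view: the stand is at about (281,201) with the outrigger running left to about (240,207). pot_waiting is at (311,207), and the bottle beyond the outrigger is at (213,212). The scene view has the stand at about (289,197) and the tab near (275,215). Next is one close crop of both.

```bash
python3 - <<'E'
from h import *
a=cv2.imread("pics/top0.png")[170:230,225:325]; b=cv2.imread("pics/scene0.png")[165:240,245:345]
a=cv2.resize(a,None,fx=6,fy=6,interpolation=cv2.INTER_CUBIC); b=cv2.resize(b,None,fx=3.1,fy=3.1,interpolation=cv2.INTER_CUBIC)
o=np.zeros((a.shape[0]+b.shape[0],600,3),np.uint8); o[:a.shape[0]]=a; o[a.shape[0]:,:b.shape[1]]=b
cv2.imwrite("pics/crop0.png",o)
for n,pts in(("top",[(281,201,.078),(240,207,.03),(311,207,.046),(213,212,.088),(348,216,.06)]),):
    d=dict(np.load(n+"0.npz"))
    for u,v,z in pts: print(u,v,plane(d,[(u,v)],z),)
E
```

```text
281 201 [[0.47880481 0.06587445 0.078     ]]
240 207 [[0.4608356  0.22954308 0.03      ]]
311 207 [[ 0.45342501 -0.05584804  0.046     ]]
213 212 [[0.44184573 0.33170345 0.088     ]]
348 216 [[ 0.41367288 -0.19978799  0.06      ]]
```

View pics/crop0.png

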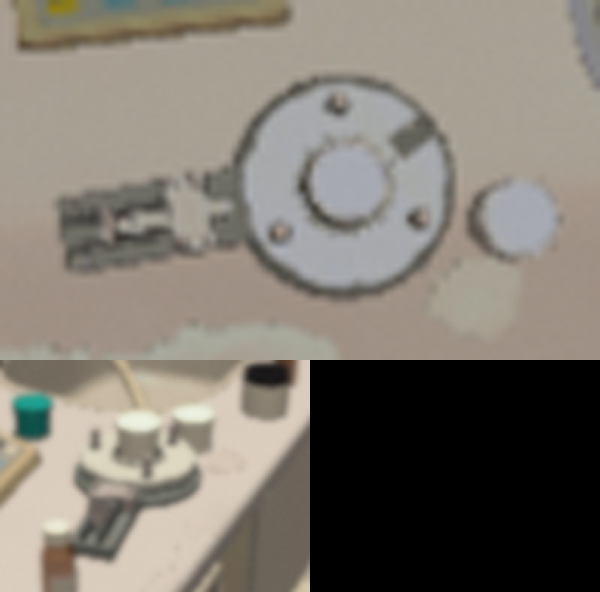

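The crop shows the slot at crop (412,135), which is top (293.5,192.5). The pins are at (338,103), (420,217) and (280,232), the strap at (190,212), and the tab at about (108,222). Look-alikes are the waiting pot at top (311,207) and the turquoise pots at (295,157) and (199,188). The disc with three pins and the nested pot is clearly the right one. Now I'll work out positions.

```bash
python3 - <<'E'
from h import *
d=dict(np.load("top0.npz"))
P=lambda x,y,z: plane(d,[((x+.5)/6-.5+225,(y+.5)/6-.5+170)],z)[0]
im=d["image"][170:230,225:325]
# bright disc: cyan-ish/white low saturation
hsv=cv2.cvtColor(im,cv2.COLOR_RGB2HSV)
for n,v in dict(disc=(347,186,.032),pins_h=(338,103,.058),pin_b=(420,217,.058),pin_c=(280,232,.058),slot=(425,124,.032),slotin=(400,150,.032),tab=(108,222,.062),strap=(190,212,.043),outL=(60,200,.025),outLb=(70,268,.025),potw=(518,218,.046)).items(): print(n,P(*v).round(4))
p=np.array([P(338,103,.058),P(420,217,.058),P(280,232,.058)])[:,:2]
c=p.mean(0);
print('centroid',c, [np.degrees(np.arctan2(*(q-c)[::-1])).round(1) for q in p],[np.linalg.norm(q-c).round(4) for q in p])
# outrigger axis via strap & end midpoint
E
```

```text
disc [0.4826 0.0571 0.032 ]
pins_h [0.5367 0.0633 0.058 ]
pin_b [0.4596 0.0111 0.058 ]
pin_c [0.4519 0.1041 0.058 ]
slot [0.5234 0.0031 0.032 ]
slotin [0.5062 0.0206 0.032 ]
tab [0.4611 0.2176 0.062 ]
strap [0.4672 0.1635 0.043 ]
outL [0.4781 0.2515 0.025 ]
outLb [0.432  0.2456 0.025 ]
potw [ 0.4578 -0.0557  0.046 ]
centroid [0.48274226 0.05951844] [np.float64(4.0), np.float64(-115.5), np.float64(124.6)] [np.float64(0.0541), np.float64(0.0536), np.float64(0.0542)]
```

```bash
for i in 1 2 3; do python3 -m inch '[[[0.029,-0.027,0],0],[[0.057,-0.055,0],0],[[0.086,-0.082,0],0],[[0.114,-0.109,0],0],[[0.143,-0.136,0],0]]' 0.75 20; done; python3 -m inch '[[[0,0,0],-7],[[0,0,0],-14],[[0,0,0],-21],[[0,0,0],-28],[[0,0,0],-35]]'
```

```text
clock: 0.52
tcp_pos: [0.2994, -0.3491, 0.2302]
orientation: [-0.001, 0.981, 0.194, -0.0]
wrist_force: [1.2, 0.2, -0.3]
finger_gap: 0.0258
clock: 0.93
tcp_pos: [0.3799, -0.167, 0.2305]
orientation: [-0.001, 0.981, 0.193, -0.0]
wrist_force: [0.7, 0.3, -0.2]
finger_gap: 0.0214
clock: 1.35
tcp_pos: [0.4606, 0.0152, 0.2307]
orientation: [-0.001, 0.981, 0.194, -0.0]
wrist_force: [1.0, -0.8, 0.6]
finger_gap: 0.0213
clock: 1.77
tcp_pos: [0.4603, 0.0156, 0.2303]
orientation: [-0.002, 0.876, 0.483, -0.0]
wrist_force: [0.7, -1.2, -0.6]
finger_gap: 0.0212
```

```bash
python3 -m inch '[[[0,0,0],-7],[[0,0,0],-7]]' 0.70; python3 -m inch '[[[-0.003,0.001,0.035],0],[[-0.006,0.002,0.070],0],[[-0.006,0.002,0.105],0],[[-0.006,0.002,0.140],0],[[-0.006,0.002,0.158],0]]'
python3 - <<'E'
from h import *
c=cam("scene");t=cam("top")
s=env.get_state();print(s["tcp_pos"],s["orientation"],proj(c,s["tcp_pos"]),proj(t,s["tcp_pos"]))
a=cv2.cvtColor(c["image"],cv2.COLOR_RGB2BGR)[155:235,240:340];b=cv2.cvtColor(t["image"],cv2.COLOR_RGB2BGR)[170:230,225:325]
f=lambda i,k:cv2.resize(i,None,fx=k,fy=k,interpolation=cv2.INTER_CUBIC)
cv2.imwrite("pics/a1.png",np.vstack([f(a,4),f(b,4)]))
E
```

```text
clock: 1.93
tcp_pos: [0.4599, 0.0157, 0.2298]
orientation: [-0.002, 0.844, 0.537, -0.001]
wrist_force: [-0.5, -0.6, -0.9]
finger_gap: 0.0253
clock: 2.35
tcp_pos: [0.4559, 0.0102, 0.0681]
orientation: [-0.004, 0.845, 0.535, -0.003]
wrist_force: [-1.3, -0.2, -0.6]
finger_gap: 0.0254
[0.45519647 0.01032357 0.06848006] [-0.004592    0.84465476  0.53527974 -0.00358419] [[300.97525018 183.20980751]] [[295.08822544 206.76306689]]
```

View pics/a1.png

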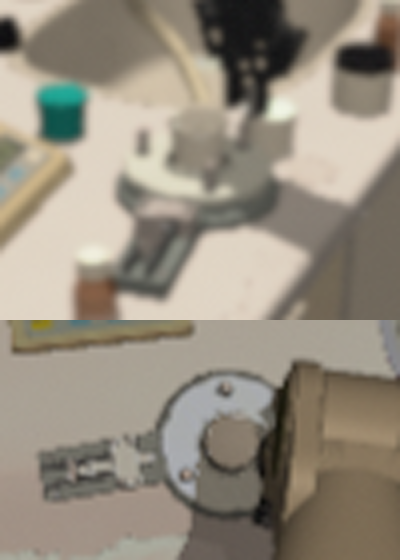

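The scene crop shows pin_1 at about (243,130), directly under the gap between the fingers (TCP projects to (244,113)). I'm going down to straddle it, with nothing gripped.

```bash
python3 -m inch '[[[0.001,0.004,0.0],0],[[0.001,0.004,0.010],0],[[0.001,0.004,0.018],0],[[0.001,0.004,0.026],0],[[0.001,0.004,0.026],0]]'
```

```text
clock: 2.87
tcp_pos: [0.4587, 0.0096, 0.0419]
orientation: [-0.005, 0.845, 0.535, -0.004]
wrist_force: [0.1, -0.6, -0.6]
finger_gap: 0.0258
```

```bash
for i in 1 2; do python3 -m inch '[[[0.0003,0.0057,0],-6],[[0.0012,0.0114,0],-12],[[0.0027,0.0170,0],-18],[[0.0048,0.0224,0],-24],[[0.0074,0.0275,0],-30]]'; done
python3 - <<'E'
from h import *
s=env.get_state();p=s["tcp_pos"][:2]-[.4827,.0585];q=s["orientation"];print(np.hypot(*p),np.degrees(np.arctan2(p[1],p[0])),np.degrees(2*np.arctan2(q[2],q[1])),s["joint_pos"])
E
```

```text
clock: 3.28
tcp_pos: [0.4866, 0.0046, 0.042]
orientation: [-0.006, 0.676, 0.737, -0.003]
wrist_force: [-0.7, 0.3, 0.2]
finger_gap: 0.0256
clock: 3.7
tcp_pos: [0.5133, 0.0144, 0.0422]
orientation: [-0.007, 0.46, 0.888, -0.001]
wrist_force: [-1.5, -0.5, -0.2]
finger_gap: 0.0256
0.05371908919159774 -55.23995551042518 125.21677374199568 [-0.12979753  0.34504328 -0.40439902  0.83471109  0.00229211  0.82633484]
```

```bash
for i in 1 2; do python3 -m inch '[[[0.0003,0.0057,0],-6],[[0.0010,0.0114,0],-12],[[0.0024,0.0170,0],-18],[[0.0044,0.0224,0],-24],[[0.0070,0.0275,0],-30]]'; done
python3 - <<'E'
from h import *
s=env.get_state();p=s["tcp_pos"][:2]-[.4827,.0585];q=s["orientation"];print(np.hypot(*p),np.degrees(np.arctan2(p[1],p[0])),np.degrees(2*np.arctan2(q[2],q[1])),s["joint_pos"])
for n in("top","scene"):
    c=cam(n);save(c,n+"2.png");np.savez(n+"2.npz",**{k:c[k] for k in("image","K","D","R","t")})
f=lambda i,k:cv2.resize(i,None,fx=k,fy=k,interpolation=cv2.INTER_CUBIC)
cv2.imwrite("pics/a2.png",np.vstack([f(cv2.imread("pics/scene2.png")[155:225,240:340],4),f(cv2.imread("pics/top2.png")[165:235,225:325],4)]))
E
```

```text
clock: 4.12
tcp_pos: [0.5317, 0.0359, 0.0425]
orientation: [-0.007, 0.212, 0.977, 0.0]
wrist_force: [-1.5, -0.8, 0.1]
finger_gap: 0.0256
clock: 4.53
tcp_pos: [0.5369, 0.0637, 0.0431]
orientation: [-0.007, -0.05, 0.999, 0.002]
wrist_force: [-0.4, -1.5, -0.7]
finger_gap: 0.0256
0.054478712538834136 5.447605415860118 185.7231654578731 [-0.03166697  0.3891079  -0.33376493  0.86136349  0.00213267 -0.13156938]
```

View pics/a2.png

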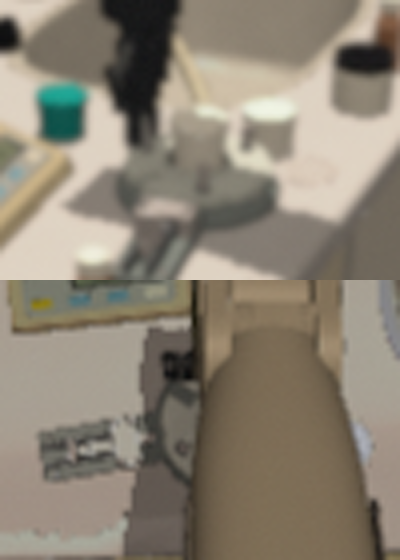

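The pin is being driven as planned. About 41° remain.

```bash
python3 -m inch '[[[0.0003,0.0057,0],-6],[[0.0012,0.0114,0],-12],[[0.0026,0.0170,0],-18],[[0.0047,0.0224,0],-24],[[0.0073,0.0275,0],-30]]'; python3 -m inch '[[[0.0002,0.0040,0],-4],[[0.0006,0.0077,0],-8],[[0.0011,0.0105,0],-11],[[0.0011,0.0105,0],-11]]'
python3 - <<'E'
from h import *
s=env.get_state();p=s["tcp_pos"][:2]-[.4827,.0585];q=s["orientation"];print(np.hypot(*p),np.degrees(np.arctan2(p[1],p[0])),np.degrees(2*np.arctan2(q[2],q[1])),s["joint_pos"])
E
```

```text
clock: 5.05
tcp_pos: [0.5277, 0.0907, 0.0438]
orientation: [-0.005, -0.306, 0.952, 0.003]
wrist_force: [0.1, -1.4, -1.4]
finger_gap: 0.0255
clock: 5.38
tcp_pos: [0.5209, 0.0986, 0.0444]
orientation: [-0.004, -0.395, 0.919, 0.003]
wrist_force: [0.4, -0.2, -0.5]
finger_gap: 0.0258
0.05537499450689805 46.41554435663017 226.48860030348496 [ 0.03375646  0.36822535 -0.36247201  0.85098544  0.00324976 -0.77764037]
```

```bash
python3 -m inch '[[[0,-0.004,0],0],[[0,-0.005,0],0],[[0,-0.005,-0.030],0],[[0,-0.005,-0.065],0],[[0,-0.005,-0.105],0]]'; python3 -m inch '[[[-0.015,0.037,0],-7],[[-0.030,0.075,0],-14],[[-0.045,0.112,0],-21],[[-0.060,0.150,0],-28],[[-0.060,0.150,0],-35]]' 1; python3 -m inch '[[[0,0,0],-7],[[0,0,0],-14],[[0,0,0],-17],[[0,0,0],-17]]'
python3 - <<'E'
from h import *
s=env.get_state();q=s["orientation"];print(np.degrees(2*np.arctan2(q[2],q[1])),s["joint_pos"],s["tcp_pos"])
for n in("top","scene"):
    c=cam(n);save(c,n+"3.png");np.savez(n+"3.npz",**{k:c[k] for k in("image","K","D","R","t")})
f=lambda i,k:cv2.resize(i,None,fx=k,fy=k,interpolation=cv2.INTER_CUBIC)
cv2.imwrite("pics/a3.png",np.vstack([f(cv2.imread("pics/scene3.png")[165:225,240:340],4),f(cv2.imread("pics/top3.png")[170:230,225:325],6)[:, :400]][:1]+[]))
cv2.imwrite("pics/a3.png",f(cv2.imread("pics/top3.png")[170:230,225:325],6))
E
```

```text
clock: 5.8
tcp_pos: [0.5244, 0.0944, 0.149]
orientation: [-0.006, -0.393, 0.919, 0.004]
wrist_force: [1.9, 0.0, -0.5]
finger_gap: 0.0257
clock: 6.22
tcp_pos: [0.4544, 0.2464, 0.1509]
orientation: [-0.004, -0.656, 0.755, 0.007]
wrist_force: [-0.3, -0.7, -0.3]
finger_gap: -0.0001
clock: 6.55
tcp_pos: [0.4546, 0.2465, 0.1511]
orientation: [0.003, 0.76, -0.65, -0.008]
wrist_force: [-0.3, 0.7, 0.1]
finger_gap: -0.0
-81.08883784149675 [ 0.3354727   0.25086095 -0.23938061  1.09364809  0.01017884 -1.39091939] [0.45459526 0.2464541  0.15106659]
```

View pics/a3.png

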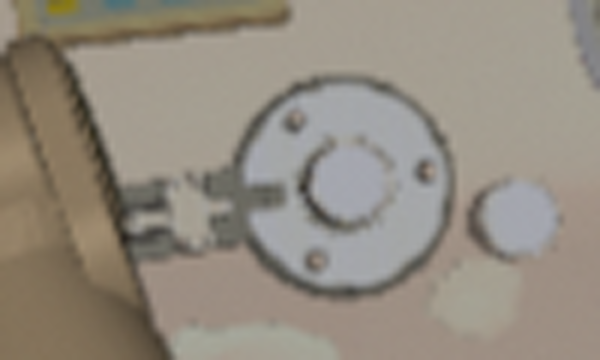

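The slot is now at crop (265,196), facing left towards the strap at (190,212). Next I'm measuring the residual angle.

```bash
python3 - <<'E'
from h import *
def ang(npz,pins,refs):
    d=dict(np.load(npz)); I=d["image"].astype(float)
    P=lambda u,v,z: plane(d,[(u,v)],z)[0][:2]
    W=[]
    for x,y in pins:
        u,v=(x+.5)/6-.5+225,(y+.5)/6-.5+170
        for _ in range(3):
            uu,vv=np.meshgrid(np.arange(int(u)-2,int(u)+4),np.arange(int(v)-2,int(v)+4))
            g=I[vv,uu]; w=np.clip(g[...,0]-g[...,2]+12,0,None)*(np.hypot(uu-u,vv-v)<2.3) # reddish vs bluish disc
            u,v=(uu*w).sum()/w.sum(),(vv*w).sum()/w.sum()
        W.append(P(u,v,.058)); 
    W=np.array(W);c=W.mean(0)
    print(npz,c.round(4),[round(np.degrees(np.arctan2(*(q-c)[::-1])),1) for q in W],[round(np.linalg.norm(q-c),4) for q in W])
    return d
d=ang("top0.npz",[(338,103),(420,217),(280,232)],0)
d=ang("top3.npz",[(425,171),(294,121),(316,260)],0)
# bar axis: steel bar / outrigger edges dark mask in top0
d=dict(np.load("top0.npz")); c=np.array([.4827,.0585])
g=cv2.cvtColor(d["image"],cv2.COLOR_RGB2GRAY)
def rowedges(u):
    col=g[195:222,u].astype(int); k=np.where(col<125)[0]; return 195+k.min(),195+k.max(),
pts=[]
for u in range(236,252):
    a,b=rowedges(u); pts.append((u,(a+b)/2,b-a))
print(pts)
A=plane(d,[(p[0],p[1]) for p in pts],.025)[:,:2]
vx,vy,x0,y0=cv2.fitLine(A.astype(np.float32),cv2.DIST_HUBER,0,.01,.01).ravel()
an=np.degrees(np.arctan2(vy,vx))%180; print("outrigger dir",an,"lateral offset of disc centre",np.cross([vx,vy],c-[x0,y0]),[round(np.degrees(np.arctan2(*(q-c)[::-1])),1) for q in A])
E
```

```text
top0.npz [0.4832 0.0594] [np.float64(3.7), np.float64(-116.0), np.float64(124.6)] [np.float64(0.0548), np.float64(0.054), np.float64(0.0547)]
top3.npz [0.4831 0.0599] [np.float64(-82.4), np.float64(37.3), np.float64(157.6)] [np.float64(0.0545), np.float64(0.0547), np.float64(0.0548)]
[(236, np.float64(208.5), np.int64(11)), (237, np.float64(208.5), np.int64(11)), (238, np.float64(209.0), np.int64(12)), (239, np.float64(208.5), np.int64(13)), (240, np.float64(208.5), np.int64(13)), (241, np.float64(208.5), np.int64(13)), (242, np.float64(208.0), np.int64(12)), (243, np.float64(208.0), np.int64(12)), (244, np.float64(208.0), np.int64(12)), (245, np.float64(207.5), np.int64(13)), (246, np.float64(207.5), np.int64(13)), (247, np.float64(207.5), np.int64(13)), (248, np.float64(207.0), np.int64(12)), (249, np.float64(207.0), np.int64(12)), (250, np.float64(206.5), np.int64(13)), (251, np.float64(206.5), np.int64(13))]
outrigger dir 97.92524 lateral offset of disc centre 0.003365228089649272 [np.float64(98.3), np.float64(98.5), np.float64(99.4), np.float64(99.0), np.float64(99.2), np.float64(99.5), np.float64(99.0), np.float64(99.3), np.float64(99.6), np.float64(99.1), np.float64(99.4), np.float64(99.7), np.float64(99.2), np.float64(99.5), np.float64(99.0), np.float64(99.3)]<stdin>:29: DeprecationWarning: Arrays of 2-dimensional vectors are deprecated. Use arrays of 3-dimensional vectors instead. (deprecated in NumPy 2.0)
```

Slot is at about 97.5° and the bar axis at about 98–99°, which is near tolerance. I'll push the tab gently and watch the force, since a blocked nose would show up about 8 mm into the stroke.

```bash
python3 -m inch '[[[0,0,0.035],0],[[0,0,0.070],0],[[0,0,0.095],0],[[0,0,0.105],0],[[0,0,0.105],0]]'; for i in 1 2; do python3 -m inch '[[[0.003,0,0],0],[[0.006,0,0],0],[[0.009,0,0],0],[[0.011,0,0],0],[[0.011,0,0],0]]';done
```

```text
clock: 7.07
tcp_pos: [0.451, 0.2457, 0.0436]
orientation: [0.005, 0.758, -0.652, -0.009]
wrist_force: [0.4, -0.1, 0.2]
finger_gap: -0.0002
clock: 7.48
tcp_pos: [0.4537, 0.2347, 0.0447]
orientation: [0.005, 0.758, -0.652, -0.008]
wrist_force: [0.1, -0.1, -0.2]
finger_gap: -0.0001
clock: 7.9
tcp_pos: [0.4556, 0.2234, 0.0448]
orientation: [0.004, 0.758, -0.652, -0.008]
wrist_force: [-0.9, 0.7, 1.2]
finger_gap: 0.0002
```

```bash
python3 -m inch '[[[0.002,-0.002,0],0],[[0.004,-0.003,0],0],[[0.006,-0.003,0],0],[[0.006,-0.003,0],0]]'; python3 -m inch '[[[0.002,0,0],0],[[0.004,0,0],0],[[0.006,0,0],0],[[0.006,0,0],0]]'; python3 -m inch '[[[0.002,0,0],0],[[0.004,0,0],0],[[0.006,0,0],0],[[0.006,0,0],0]]'
```

```text
clock: 8.23
tcp_pos: [0.4594, 0.2175, 0.0445]
orientation: [0.005, 0.758, -0.653, -0.008]
wrist_force: [-0.3, 1.4, 0.0]
finger_gap: -0.0001
clock: 8.57
tcp_pos: [0.4604, 0.2112, 0.0444]
orientation: [0.005, 0.758, -0.653, -0.008]
wrist_force: [-0.6, 1.0, 0.0]
finger_gap: -0.0003
clock: 8.9
tcp_pos: [0.4614, 0.2048, 0.0444]
orientation: [0.005, 0.757, -0.653, -0.008]
wrist_force: [-0.3, 0.2, 0.2]
finger_gap: 0.0002
```

```bash
python3 -m inch '[[[0.002,0,0],0],[[0.004,0,0],0],[[0.005,0,0],0],[[0.005,0,0],0]]'; for i in 1 2; do python3 -m inch '[[[0.001,0,0],0],[[0.002,0,0],0],[[0.003,0,0],0],[[0.003,0,0],0]]';done
```

```text
clock: 9.23
tcp_pos: [0.4622, 0.1995, 0.0444]
orientation: [0.005, 0.757, -0.653, -0.008]
wrist_force: [-0.7, 0.5, 0.1]
finger_gap: -0.0003
clock: 9.57
tcp_pos: [0.4624, 0.1988, 0.0445]
orientation: [0.003, 0.758, -0.653, -0.01]
wrist_force: [-1.7, 9.6, -0.1]
finger_gap: 0.0001
clock: 9.9
tcp_pos: [0.4623, 0.1988, 0.0446]
orientation: [0.001, 0.758, -0.652, -0.012]
wrist_force: [-1.8, 12.4, -0.5]
finger_gap: 0.0
```

The bar stopped with the TCP at r≈0.141, where I predicted home, and the force rose to 12 N. Now backing off to verify.

```bash
python3 -m inch '[[[-0.010,0,0],0],[[-0.020,0,0],0],[[-0.020,0,-0.035],0],[[-0.020,0,-0.075],0],[[-0.020,0,-0.115],0]]'; for i in 1 2; do python3 -m inch '[[[0.037,0.012,0],0],[[0.073,0.023,0],0],[[0.110,0.035,0],0],[[0.147,0.046,0],0],[[0.183,0.058,0],0]]'; done
python3 - <<'E'
from h import *
t=cam("top");save(t,"top4.png");np.savez("top4.npz",**{k:t[k] for k in("image","K","D","R","t")});c=cam("scene");save(c,"scene4.png")
f=lambda i,k:cv2.resize(i,None,fx=k,fy=k,interpolation=cv2.INTER_CUBIC)
a=f(cv2.imread("pics/top4.png")[170:230,225:325],5);b=f(cv2.imread("pics/scene4.png")[170:220,245:345],5)
cv2.imwrite("pics/a4.png",np.vstack([a,b]))
E
```

```text
clock: 10.32
tcp_pos: [0.4604, 0.2167, 0.1604]
orientation: [0.003, 0.758, -0.652, -0.013]
wrist_force: [1.7, 0.4, 0.6]
finger_gap: 0.0002
clock: 10.73
tcp_pos: [0.4303, 0.0256, 0.159]
orientation: [0.003, 0.759, -0.651, -0.012]
wrist_force: [-0.0, -0.0, 0.4]
finger_gap: -0.0001
clock: 11.15
tcp_pos: [0.4003, -0.166, 0.1578]
orientation: [0.003, 0.759, -0.651, -0.011]
wrist_force: [0.5, -0.1, -0.5]
finger_gap: 0.0
```

View pics/a4.png

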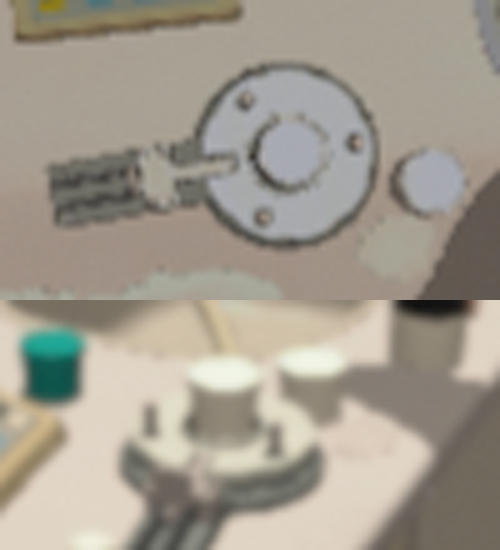

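The bar's bright nose is inside the slot at crop (237,160), the tab is close against the strap at about (140,180), and the pot is upright in its nest. One numeric check, then hand in.

```bash
python3 - <<'E'
from h import *
d=dict(np.load("top4.npz")); c=np.array([.4831,.0597])
for n,x,y,z in(("nose",239,160,.03),("pin1",246,101,.058),("pin3",264,216,.058),("pin2",354,142,.058),("pot",290,154,.078)):
    q=plane(d,[((x+.5)/5-.5+225,(y+.5)/5-.5+170)],z)[0][:2]-c; print(n,np.hypot(*q).round(4),np.degrees(np.arctan2(q[1],q[0])).round(1))
E
python3 -m inch '[[[0,0,0],0],[[0,0,0],0]]'
```

```text
nose 0.0382 95.3
pin1 0.0531 37.5
pin3 0.0539 157.6
pin2 0.0533 -82.2
pot 0.0021 -175.4
clock: 11.42
tcp_pos: [0.4005, -0.1693, 0.1577]
orientation: [0.004, 0.756, -0.654, -0.011]
wrist_force: [-0.6, -0.0, -0.0]
finger_gap: 0.0001
```

```bash
python3 -c "
from workcell import env
print(env.hand_in(), env.get_state()['clock'])"
```

```text
the job is handed in; nothing more can be done
the job is handed in; nothing more can be done
```

The turntable is locked and the job is handed in at about 11.4 s of the 58 s; no verdict is reported. I placed the loosely opened fingers either side of pin_1, without gripping, and pushed the disc about 154° counter-clockwise until the slot faced the bar. Then I pushed the tab with shut fingers until the bar hit its stop, at about 12 N.

**Last checks:**
- **Slot:** it faces about 97.6° from the pins. I measured the bar axis at roughly 98–99°. That 0.4–1.5° difference is within measuring error, and the bar entered without blocking.
- **Bar:** it stopped where fully home was predicted, with the tool 141 mm from the axis. The tab sits against the strap and the nose is visible in the slot. My hand-picked pixel put the nose at 38 mm from the axis and 95°, against the nominal 44 mm and 98°. I put this down to the coarse pixel, but did not re-measure it.
- **Pot and surroundings:** the pot is upright, about 2 mm from the axis. The waiting pot and the turquoise pot look unmoved in the last view. I did not measure the other bystanders at the end, but the arm met no unexpected forces. The arm was clear and touching nothing.

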